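# Load the bench incubator and seal its sliding door

## Robot

A 6-joint arm with a two-finger parallel gripper is mounted at the origin on the work surface. World frame = base frame: x ahead of the robot, y to its left, z up, the work surface at z = 0. Lengths are in mm, angles in rad, forces in N, time in s.
With the tool pointing down it reaches from about 400 to 925 mm from the base axis. Payload 12.5 kg.
Tool frame: the origin (TCP) lies at the very end of the fingers, on their centre line; the grasp point (between the pads) lies 19 mm behind it; z points along the fingers, y is the direction in which the jaws open and shut (so a half turn about z gives the same grasp; the last joint's range is limited). The gripper opens to 95 mm and grips with 3 to 60 N. Pads are 20 mm wide; open, the fingers measure 119 mm over their backs; the gripper's body (75 mm by 180 mm) begins 59 mm behind the grasp point.
Start: joints at [-1.452, 0.491, 1.559, -0, 1.092, -0.106], TCP at [139.342, -609.287, 214.661] pointing down, gripper open.
Joint ranges: [-3.1, 3.1], [-0.84, 2.19], [0.05, 2.79], [-1.13, 4.28], [0.06, 2.93], [-2.69, 2.69]. Speed limits (rad/s): [2.22, 2.22, 2.79, 3.14, 3.14, 3.14].

## Interface

Orientations are given as [roll, pitch, yaw] about the fixed x, y, z axes, in that order (R = Rz(yaw) Ry(pitch) Rx(roll)).
In Python, from cell import env gives the robot as it stands.
- The arm moves only by the shell command python3 -m pendant 'ROWS'. ROWS is JSON, a list that holds one entry, the list of rows, each a list of 5 numbers: the opening, from 0 (shut) to 1 (fully open), then the shift along the tool's x, y, z in m, then the turn about the tool's z in rad. A call has exactly 8 rows; each row is the pose to reach, as a shift and turn from the pose commanded when the call began, along the tool's axes at that moment; what a row does not reach only later rows make up. A row lasts 1/10 s, in which the tool goes at most 50 mm and 8.59 degrees, less where a joint would pass 70% of its speed; a pose out of reach is approached as far as the arm can. A call with a gripper value outside its range is refused whole. The fingers move at their own pace and stop on an object; the grip force is fixed at half the most. Time passes only in rows, so rows that repeat a pose let the fingers close, or fill a call up. It gives the time, the measured TCP pose, the force and the opening at its end, in the units of the state.
- env.state(): the state, without advancing time (a new reading comes with each control period).
- env.read_camera(name): name is "scene" or "top" or "wrist"; returns a dict with "image" (480x640x3 uint8, blue, green, red), "range_z" (480x640 float32, mm along the optical axis (not along the pixel's ray), 0 where there is no reading), "fx", "fy", "cx", "cy" (pixels), "dist" ([k1, k2, p1, p2, k3] as OpenCV has them; the pictures are not rectified), "rvec" (rotation vector, rad) and "tvec" (3), from world to camera coordinates, as OpenCV has them; the wrist camera has in their place "tool_from_camera" (4x4, takes a point from camera to tool coordinates, whose origin is the TCP and whose axes are the flange's). Camera axes: x right, y down, z forward; pixel columns grow to the right and rows downward; lengths in mm; the calibration is good to about 2 mm. A picture is of the moment at which its call begins: read the wrist's pose just before it.
- env.job_done(): hands the job in, once; it reports no verdict.
The state is a dict: "t": time; "joints": joint angles; "qvel": joint speeds; "tau": joint torques, N m; "eef_pos": TCP position; "tcp_rot": TCP orientation; "ft_force": force on the tool from outside, world axes, zero at the start; "moment": the same for the moment, N m; "opening": opening from 0.0 (shut) to 1.0 (fully open).
Only numpy, scipy, OpenCV 4.12 (cv2) and the standard library are available. Lean on these libraries where they do the work, as an engineer would, in place of code of your own. Each camera call takes 0.05 s, during which the arm holds its last target. There are 200 camera calls.

## Task

Take the dish with the blue lid from the warm plate and set it down gently and level on the round copper heating disc in the incubator's chamber. Then slide the incubator's door shut by its blue lip and press it against the seal of the frame bar with a steady push of about 12 N (never above 20 N) for a full second, then let go, leaving the door closed against the seal. Leave the yellow-lidded dish, the bottle and the orange tip box where they are.

Things in the scene. Friction and masses are not known exactly. Their poses are not given: they have to be found in the camera images.
- incubator: White bench incubator, fixed, 220 x 320 mm (its x, y), 105 mm high; origin at the centre of its underside. In its top is an open chamber 130 mm (x) by 110 mm (y), centred at y = -75 mm, floor 75 mm above the bench. Two aluminium rails run along its y axis at x = +/-82 mm, tops 119 mm high. The door slides between them toward the frame bar at the -y end.
- heating_disc (a point): Centre of the round copper heating disc, 80 mm across, on the chamber's floor, at x 0, y -75 mm, z 75 mm in the incubator's frame. Axes as the incubator's.
- door: Grey door with blue lip, 0.35 to 0.7 kg: panel 148 (x) by 130 (y) by 8 mm, between the rails, sliding only along the incubator's y. Origin: centre of the panel's underside, at x 0, z 107 mm in the incubator's frame. It starts with its origin at y = +37 to +57 mm there, chamber uncovered; it meets the seal somewhere between y = -56 and -68 mm. Sliding takes about 1.5 N; it stays where left.
- push_face (a point): Middle of the upright flat push face of the door's blue lip: it looks to the incubator's +y and is pushed toward -y to close. The lip, 100 mm long along x, stands 8 to 45 mm above the panel's underside, at the panel's +y edge, 65 mm from the door's origin; this point is 28 mm above the underside. Its other side slopes at 45 degrees: for pushing, not gripping. Axes as the incubator's.
- warm_plate: Aluminium warm plate, fixed, 240 mm (x) by 110 mm (y), top 12 mm above the bench, origin at the centre of its underside. The two dishes stand on it.
- blue_dish: Lidded culture dish, blue lid, clear base: a disc 56 mm across, 16 mm high, 50 g or so, rigid (lid does not come off). Origin at the centre of its underside, z up. Can be gripped across its diameter from above.
- yellow_dish: Lidded culture dish like the other, but with a yellow lid, 56 mm across, 16 mm high; origin at the centre of its underside. Not to be moved.
- medium_bottle: Amber bottle, 52 mm across, 110 mm high, on the bench beyond the warm plate; origin at the centre of its underside. Not to be moved.
- tip_box: Orange pipette tip box with white tips, 60 x 120 x 56 mm, on the bench beyond the incubator; origin at the centre of its underside. Not to be moved.
- frame_bar: Aluminium frame bar fixed across the incubator's top at its -y end: 157 (x) x 21 (y) x 20 mm high, origin at the centre of its underside (x 0, y -149.5, z 105 mm in the incubator's frame), same axes. A black rubber seal strip stands out of its +y face by 6 to 18 mm; how far differs from unit to unit, so its place must be felt. The strip is springy, 1 mm per 10 N, with 6 mm of give.
Mind the look-alikes: they are no part of the job. Leave any green, pink or turquoise look-alike of the blue_dish alone.

How it is judged:
By the outcome, as a careful person would: the job done as asked, in the order asked, and still so for the second after the job is handed in, with the robot touching nothing.
It also fails if it takes over 72 s, if anything falls off the work surface, if the arm or the gripper's body presses on something with over 40 N, if the wrist force passes 120 N, or if a joint passes its speed limit or range.

## Working session

There is one attempt and no reset: what is moved stays moved. The work goes in short steps, Python scripts to look and compute and a shell command to move; the robot and the scene stay as the last step left them, time stands still between calls to the robot, and variables do not carry over. Pictures are saved under pics/ and viewed, about 8 in all and at most 12, crops included, and the job is handed in when it is done.

```bash
mkdir -p pics; ls
cat > h.py <<'E'
import numpy as np, cv2, json
from cell import env
from scipy.spatial.transform import Rotation as R
def world(c,u,v,tool=None):
    K=np.array([[c['fx'],0,c['cx']],[0,c['fy'],c['cy']],[0,0,1]])
    uv=np.array([[u,v]],float).reshape(-1,1,2)
    n=cv2.undistortPoints(uv,K,np.array(c['dist'],float))[0,0]
    z=float(np.median([d for d in c['range_z'][v-1:v+2,u-1:u+2].ravel() if d>0] or [0]))
    p=np.array([n[0]*z,n[1]*z,z])
    if tool is None:
        Rm=cv2.Rodrigues(np.array(c['rvec'],float))[0]
        return Rm.T@(p-np.array(c['tvec'],float).ravel())
    T=np.array(c['tool_from_camera']); q=T[:3,:3]@p+T[:3,3]
    return R.from_euler('xyz',tool['tcp_rot']).as_matrix()@q+np.array(tool['eef_pos'])
E
python3 - <<'E'
from h import *
s=env.state(); print(s)
for n in('top','scene'):
    c=env.read_camera(n); cv2.imwrite(f'pics/{n}0.png',c['image']); np.save(f'{n}0.npy',c,allow_pickle=True)
    print(n,c['fx'],c['tvec'])
E
```

```text
pics
{'t': 0.0, 'joints': array([-1.45160564e+00,  4.91543013e-01,  1.55948943e+00, -1.08544484e-05,
        1.09168725e+00, -1.05602224e-01]), 'qvel': array([-6.48876256e-04,  3.50163224e-03, -4.13671465e-04, -7.39365356e-05,
        1.76428305e-03, -2.40081177e-04]), 'tau': array([-5.38498687e-03, -6.12653446e+01, -2.58183146e+01,  6.90437132e-02,
        4.82828706e-02, -1.17013687e-04]), 'eef_pos': array([ 139.30231873, -609.01037423,  214.05825902]), 'tcp_rot': array([-3.14047088e+00, -1.09223759e-04,  2.24797855e-01]), 'ft_force': array([-0.36589663, -0.04730064, -0.42825962]), 'moment': array([-0.04007003,  0.0722217 ,  0.05016418]), 'opening': 1.0006899061617922}
top 547.8271316777387 [-114.82482309  522.99495508 1081.12268528]
scene 540.8798227088574 [-346.51207712 -265.30162633 1434.82172912]
```

View pics/top0.png

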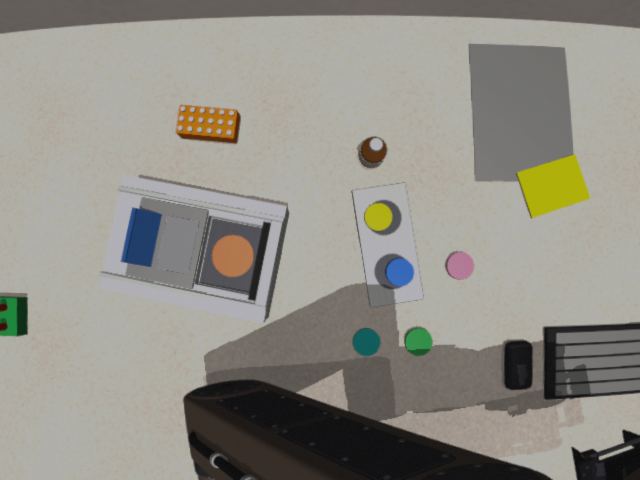

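View pics/scene0.png

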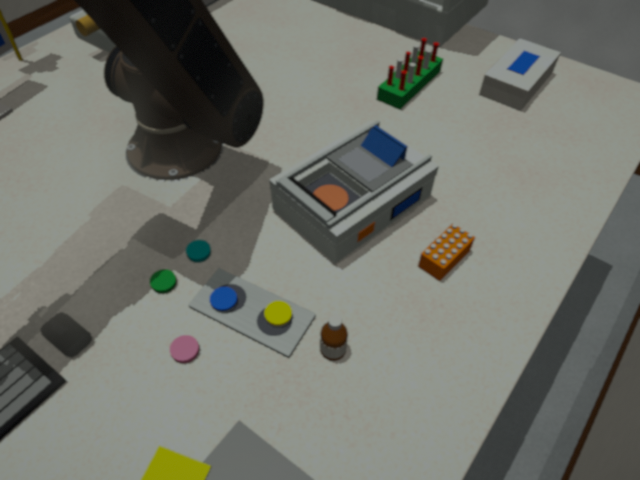

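The top view shows these candidates: blue lid (399,272) on the plate, yellow (378,216) on the plate, and off the plate pink (460,265), green (418,341) and turquoise (366,341). I choose the blue one. The copper disc is at (232,256), the blue lip at (141,237) and the black seal at (259,260).

Run:
```python
from h import *
c=np.load('top0.npy',allow_pickle=True).item()
im=c['image']; hsv=cv2.cvtColor(im,cv2.COLOR_BGR2HSV)
def cen(lo,hi,box,nm):
    x0,y0,x1,y1=box; m=cv2.inRange(hsv,lo,hi); k=np.zeros_like(m);k[y0:y1,x0:x1]=m[y0:y1,x0:x1]
    n,l,st,ce=cv2.connectedComponentsWithStats(k); i=1+np.argmax(st[1:,4]); 
    u,v=ce[i]; p=world(c,int(round(u)),int(round(v))); print(nm,ce[i].round(1),st[i,4],p.round(1)); 
    pts=np.argwhere(l==i)[:,::-1].astype(np.float32); return p,cv2.minAreaRect(pts)
cen((100,120,60),(125,255,255),(375,250,425,295),'blue')
cen((22,120,60),(35,255,255),(350,190,410,240),'yellow')
cen((5,80,80),(18,255,255),(205,230,260,280),'disc')
print(cen((100,120,40),(125,255,255),(110,190,170,280),'lip'))
for n,u,v in [('incA',138,187),('incB',280,206),('rail_far1',150,190),('rail_far2',280,213),('rail_near1',115,281),('rail_near2',260,308),('bar',270,262),('door',176,245),('doorlipTop',128,236),('plateA',357,192),('plateB',403,186),('plateC',420,297),('plateD',372,303),('bottle',376,145),('tip',208,123)]:
    print(n,world(c,u,v).round(1))
cv2.imwrite('pics/crop1.png',cv2.resize(im[170:330,90:440],None,fx=2.25,fy=2.25,interpolation=cv2.INTER_CUBIC))
```

```text
blue [399.1 271.7] 610 [ 440.7 -283.9   28.3]
yellow [378.1 216.5] 612 [ 552.2 -243.6   30. ]
disc [232.3 255.5] 1409 [475.7  39.1  78.3]
lip [141.  236.9] 1603 [507.7 197.1 138.6]
(array([507.69680136, 197.06891191, 138.64463349]), ((140.92440795898438, 236.98411560058594), (29.717010498046875, 54.798789978027344), 11.888657569885254))
incA [604.6 215.6 106. ]
incB [565.2 -54.5 105. ]
rail_far1 [598.6 192.5 104.3]
rail_far2 [552.1 -54.5 105.7]
rail_near1 [427.  258.7 105.3]
rail_near2 [378.4 -18.5 119.8]
bar [461.5 -37.5 124.9]
door [493.8 137.5 116.4]
doorlipTop [508.8 216.8 152.6]
plateA [ 602.8 -203.6   13.7]
plateB [ 614.7 -297.5   12.3]
plateC [ 389.9 -327.7   13.9]
plateD [ 379.2 -230.9   13.5]
bottle [ 677.2 -233.8  111.3]
tip [739.8  93.6  52. ]
```

View pics/crop1.png

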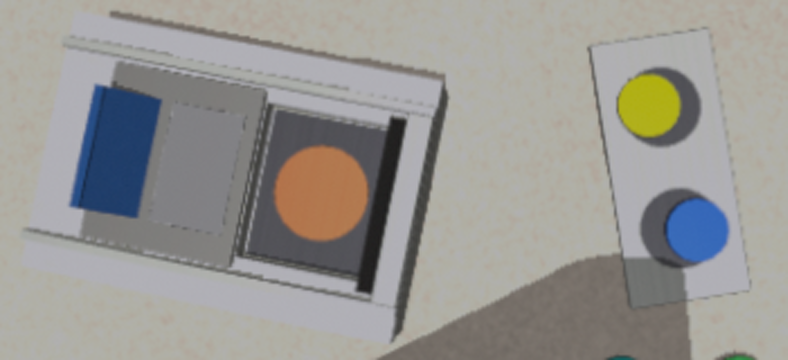

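```bash
cat >> h.py <<'E'
def to(x,y,z,yaw):
    s=env.state(); M=R.from_euler('xyz',s['tcp_rot'])
    d=M.inv().apply(np.array([x,y,z])-s['eef_pos'])/1000
    t=-(yaw-s['tcp_rot'][2]); t=(t+np.pi)%(2*np.pi)-np.pi
    print('shift',d.round(4),'turn',round(t,4),'force',s['ft_force'].round(1),'pos',s['eef_pos'].round(1),'rot',s['tcp_rot'].round(3),'open',round(s['opening'],3),'t',round(s['t'],2))
E
python3 -c "
from h import *
to(440.7,-283.9,190,1.392)"
```

```text
shift [ 0.3663 -0.2498  0.0244] turn -1.1672 force [-0.  -0.4 -1.1] pos [ 139.3 -609.   214.1] rot [-3.141 -0.     0.225] open 1.002 t 0.1
```

```bash
python3 -m pendant '[[[1,0.04,-0.027,0.003,-0.14],[1,0.08,-0.055,0.005,-0.28],[1,0.12,-0.082,0.008,-0.42],[1,0.16,-0.11,0.011,-0.56],[1,0.2,-0.137,0.014,-0.7],[1,0.24,-0.165,0.016,-0.84],[1,0.28,-0.192,0.019,-0.98],[1,0.32,-0.22,0.021,-1.1]]]'; python3 -c "
from h import *
to(440.7,-283.9,190,1.392)"
```

```text
t: 0.9
eef_pos: [403.2, -321.8, 193.4]
tcp_rot: [-3.141, -0.0, 1.33]
ft_force: [0.1, -1.1, 0.2]
opening: 0.998
shift [0.0458 0.0274 0.0034] turn -0.0617 force [ 0.1 -1.1  0.2] pos [ 403.2 -321.8  193.4] rot [-3.141 -0.     1.33 ] open 0.998 t 0.9
```

```bash
python3 -m pendant '[[[1,0.023,0.014,0.003,-0.03],[1,0.046,0.027,0.013,-0.062],[1,0.046,0.027,0.023,-0.062],[1,0.046,0.027,0.033,-0.062],[1,0.046,0.027,0.043,-0.062],[1,0.046,0.027,0.053,-0.062],[1,0.046,0.027,0.053,-0.062],[1,0.046,0.027,0.053,-0.062]]]'
python3 - <<'E'
from h import *
s=env.state(); c=env.read_camera('wrist'); cv2.imwrite('pics/w1.png',c['image'])
hsv=cv2.cvtColor(c['image'],cv2.COLOR_BGR2HSV); m=cv2.inRange(hsv,(100,120,40),(125,255,255))
n,l,st,ce=cv2.connectedComponentsWithStats(m); i=1+np.argmax(st[1:,4]); print(ce[i],st[i]); 
pts=np.argwhere(l==i)[:,::-1]
P=np.array([world(c,u,v,s) for u,v in pts[::97] if 2<u<637 and 2<v<477 and c['range_z'][v,u]>0])
P=P[abs(P[:,2]-np.median(P[:,2]))<3]
print((P.max(0)+P.min(0))/2,P.max(0)-P.min(0),P.mean(0))
np.save('w1.npy',c,allow_pickle=True); to(440.7,-283.9,15,1.392)
E
```

```text
t: 1.7
eef_pos: [439.3, -285.9, 140.5]
tcp_rot: [-3.141, -0.0, 1.386]
ft_force: [0.7, 0.2, -0.4]
opening: 0.997
[324.14666205 231.08855067] [ 294  201   62   61 2891]
[ 440.29861921 -284.29671302   28.15461299] [46.76545406 50.26466186  1.09442518] [ 439.28564004 -283.1959488    28.17755546]
shift [0.0022 0.0008 0.1258] turn -0.006 force [0.5 0.3 0. ] pos [ 439.5 -285.9  140.8] rot [3.141 0.    1.386] open 1.002 t 1.75
```

View pics/w1.png

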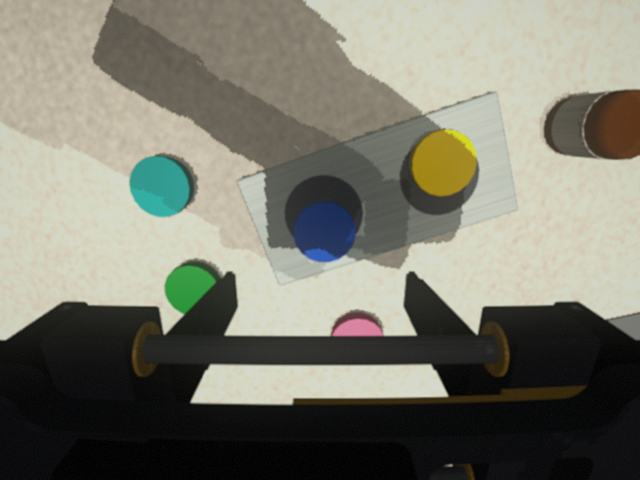

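The wrist view shows the blue dish at (324,231), clear of yellow (445,163), with nothing under the fingers. I'll descend and grip.

```bash
python3 -m pendant '[[[1,0.002,0.001,0.025,-0.006],[1,0.002,0.001,0.05,-0.006],[1,0.002,0.001,0.075,-0.006],[1,0.002,0.001,0.095,-0.006],[1,0.002,0.001,0.11,-0.006],[1,0.002,0.001,0.118,-0.006],[1,0.002,0.001,0.122,-0.006],[1,0.002,0.001,0.124,-0.006]]]'; python3 -c "
from h import *
to(440,-284,16,1.392)"
```

```text
t: 2.55
eef_pos: [441.2, -283.9, 16.9]
tcp_rot: [3.141, 0.0, 1.393]
ft_force: [0.2, 0.0, -0.2]
opening: 1.003
shift [-0.0003 -0.0011  0.0009] turn 0.0007 force [ 0.2  0.  -0.2] pos [ 441.2 -283.9   16.9] rot [3.141 0.    1.393] open 1.003 t 2.55
```

```bash
python3 -m pendant '[[[0.8,0,-0.001,0,0],[0.7,0,-0.001,0,0],[0.6,0,-0.001,0,0],[0.5,0,-0.001,0,0],[0.45,0,-0.001,0,0],[0.45,0,-0.001,0,0],[0.45,0,-0.001,0,0],[0.45,0,-0.001,0,0]]]';python3 -m pendant '[[[0.45,0,0,-0.003,0],[0.45,0,0,-0.008,0],[0.45,0,0,-0.02,0],[0.45,0,0,-0.045,0],[0.45,0,0,-0.075,0],[0.45,0,0,-0.11,0],[0.45,0,0,-0.145,0],[0.45,0,0,-0.165,0]]]'
python3 - <<'E'
from h import *
s=env.state();to(475.7,39.1,180,1.392)
c=env.read_camera('wrist'); cv2.imwrite('pics/w2.png',c['image'])
E
```

```text
t: 3.35
eef_pos: [440.2, -283.7, 16.8]
tcp_rot: [3.141, 0.0, 1.393]
ft_force: [1.7, 0.7, 3.5]
opening: 0.588
t: 4.15
eef_pos: [440.3, -283.7, 185.2]
tcp_rot: [3.139, 0.002, 1.393]
ft_force: [0.6, 0.2, -1.6]
opening: 0.58
shift [ 0.324  -0.0223  0.0046] turn 0.0008 force [ 0.6  0.2 -1.6] pos [ 440.3 -283.7  185.2] rot [3.139e+00 2.000e-03 1.393e+00] open 0.58 t 4.15
```

View pics/w2.png

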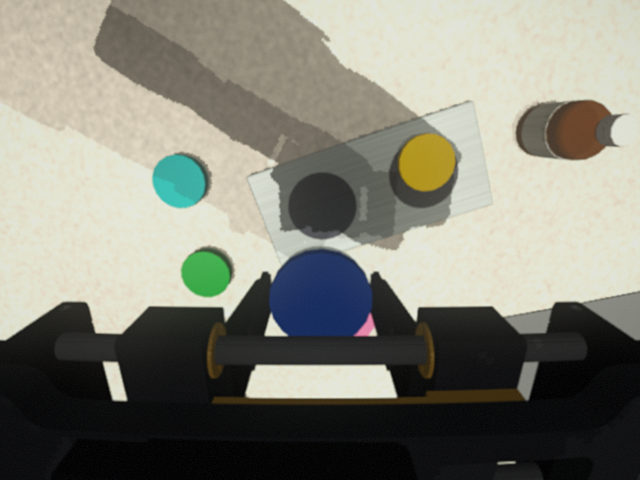

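The dish is held level between the fingers at (321,297), and only its shadow is left on the plate. Next I move over the disc.

```bash
python3 -m pendant '[[[0.45,0.02,-0.002,0,0],[0.45,0.06,-0.005,0,0],[0.45,0.105,-0.008,0,0],[0.45,0.15,-0.011,0,0],[0.45,0.195,-0.014,0,0],[0.45,0.235,-0.017,0,0],[0.45,0.265,-0.019,0,0],[0.45,0.284,-0.02,0,0]]]'
python3 - <<'E'
from h import *
s=env.state(); c=env.read_camera('wrist'); im=c['image'].copy()
hsv=cv2.cvtColor(im,cv2.COLOR_BGR2HSV); m=cv2.inRange(hsv,(5,110,60),(18,255,255))
n,l,st,ce=cv2.connectedComponentsWithStats(m); i=1+np.argmax(st[1:,4]); print(ce[i],st[i])
pts=np.argwhere(l==i)[:,::-1]
P=np.array([world(c,u,v,s) for u,v in pts[::41] if 2<u<637 and 2<v<477]); P=P[abs(P[:,2]-76)<6]
print(len(P),(P.max(0)+P.min(0))/2,P.max(0)-P.min(0))
# circle fit R=40 from above: least squares on edge points
cv2.imwrite('pics/w3.png',im); to(475.7,39.1,120,1.392)
from scipy.spatial import ConvexHull
H=P[ConvexHull(P[:,:2]).vertices][:,:2]
A=np.c_[2*H,np.ones(len(H))]; x=np.linalg.lstsq(A,(H**2).sum(1),rcond=None)[0]; print('circ',x[:2],np.sqrt(x[2]+x[0]**2+x[1]**2))
E
```

```text
t: 5.0
eef_pos: [470.2, 1.7, 181.9]
tcp_rot: [-3.142, -0.0, 1.394]
ft_force: [-0.3, -0.5, -0.5]
opening: 0.583
[587.63904199  71.26225073] [ 541    0   99  141 9979]Traceback (most recent call last):
  File "<stdin>", line 7, in <module>
    return umr_maximum(a, axis, None, out, keepdims, initial, where)
ValueError: zero-size array to reduction operation maximum which has no identity
```

Run:
```python
from h import *
from scipy.spatial import ConvexHull
s=env.state(); c=env.read_camera('wrist'); im=c['image'].copy(); cv2.imwrite('pics/w3.png',im); np.save('w3.npy',c,allow_pickle=True)
hsv=cv2.cvtColor(im,cv2.COLOR_BGR2HSV); m=cv2.inRange(hsv,(5,110,40),(18,255,255)); m[:,:150]=0; m[:,500:]=0
pts=np.argwhere(m>0)[:,::-1]
P=np.array([world(c,u,v,s) for u,v in pts[::7] if 2<v<477]); P=P[abs(P[:,2]-76)<6]
print(len(P),(P.max(0)+P.min(0))/2,P.max(0)-P.min(0))
to(475.7,39.1,120,1.392)
H=P[ConvexHull(P[:,:2]).vertices][:,:2]
A=np.c_[2*H,np.ones(len(H))]; x=np.linalg.lstsq(A,(H**2).sum(1),rcond=None)[0]; print('circ',x[:2],np.sqrt(x[2]+x[0]**2+x[1]**2))
```

```text
1026 [475.41954824  38.93255581  76.24372095] [79.57355147 80.06830372  1.99568599]
shift [ 0.0381 -0.0013  0.0619] turn 0.0036 force [-0.3  0.1 -1.4] pos [470.3   1.4 181.9] rot [-3.142 -0.     1.396] open 0.589 t 5.1
circ [475.22055541  38.82261682] 39.809214651525494
```

View pics/w3.png

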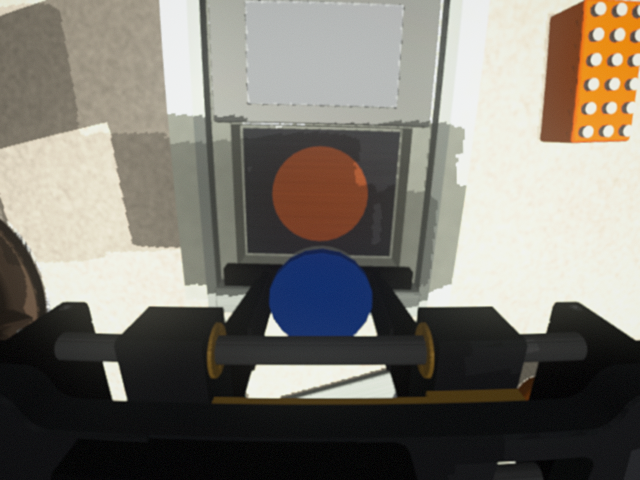

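The disc is at (320,193) with the rails parallel to the image columns, so the yaw is right. I'll go over it and lower.

```bash
python3 -m pendant '[[[0.45,0.019,-0.001,0,0],[0.45,0.038,-0.001,0.005,0],[0.45,0.038,-0.001,0.02,0],[0.45,0.038,-0.001,0.04,0],[0.45,0.038,-0.001,0.06,0],[0.45,0.038,-0.001,0.078,0],[0.45,0.038,-0.001,0.087,0],[0.45,0.038,-0.001,0.092,0]]]'; python3 -c "
from h import *
to(475.3,38.9,80,1.394)"
```

```text
t: 5.9
eef_pos: [476.2, 36.5, 89.2]
tcp_rot: [-3.141, 0.0, 1.392]
ft_force: [-0.3, -0.6, -0.1]
opening: 0.584
shift [ 0.0022 -0.0013  0.0092] turn -0.0018 force [-0.3 -0.6 -0.1] pos [476.2  36.5  89.2] rot [-3.141  0.     1.392] open 0.584 t 5.9
```

```bash
python3 -m pendant '[[[0.45,0.002,-0.001,0.002,0],[0.45,0.002,-0.001,0.004,0],[0.45,0.002,-0.001,0.005,0],[0.45,0.002,-0.001,0.006,0],[0.45,0.002,-0.001,0.007,0],[0.45,0.002,-0.001,0.0075,0],[0.45,0.002,-0.001,0.008,0],[0.45,0.002,-0.001,0.008,0]]]'; python3 -c "
from h import *
to(475.3,38.9,80,1.394)"
```

```text
t: 6.7
eef_pos: [475.7, 39.3, 81.6]
tcp_rot: [-3.142, 0.0, 1.393]
ft_force: [0.3, 0.7, -0.9]
opening: 0.579
shift [-0.0005 -0.0003  0.0016] turn -0.0012 force [ 0.3  0.7 -0.9] pos [475.7  39.3  81.6] rot [-3.142  0.     1.393] open 0.579 t 6.7
```

```bash
for i in 1; do python3 -m pendant '[[[0.45,0,0,0.0003,0],[0.45,0,0,0.0006,0],[0.45,0,0,0.0008,0],[0.45,0,0,0.001,0],[0.45,0,0,0.001,0],[0.45,0,0,0.001,0],[0.45,0,0,0.001,0],[0.45,0,0,0.001,0]]]'; done; python3 -c "
from h import *
to(475.3,38.9,80,1.394)"
```

```text
t: 7.5
eef_pos: [475.7, 39.3, 80.6]
tcp_rot: [3.142, 0.0, 1.393]
ft_force: [-0.4, 0.3, -0.4]
opening: 0.583
shift [-0.0004 -0.0004  0.0006] turn -0.0011 force [-0.4  0.3 -0.4] pos [475.7  39.3  80.6] rot [3.142 0.    1.393] open 0.583 t 7.5
```

```bash
python3 -m pendant '[[[0.45,0,0,0.0003,0],[0.45,0,0,0.0005,0],[0.45,0,0,0.0007,0],[0.45,0,0,0.0008,0],[0.45,0,0,0.001,0],[0.45,0,0,0.001,0],[0.45,0,0,0.001,0],[0.45,0,0,0.001,0]]]'; python3 -c "
from h import *
to(475.3,38.9,80,1.394)"
```

```text
t: 8.3
eef_pos: [475.7, 39.3, 79.8]
tcp_rot: [3.141, 0.0, 1.393]
ft_force: [-1.7, -0.3, 4.9]
opening: 0.58
shift [-0.0004 -0.0004 -0.0002] turn -0.0012 force [-1.7 -0.3  4.9] pos [475.7  39.3  79.8] rot [3.141 0.    1.393] open 0.58 t 8.3
```

Contact is felt at about 5 N, at the expected height. I release partly and lift.

```bash
python3 -m pendant '[[[0.6,0,0,0,0],[0.65,0,0,0,0],[0.7,0,0,0,0],[0.75,0,0,0,0],[0.78,0,0,0,0],[0.78,0,0,0,0],[0.78,0,0,0,0],[0.78,0,0,0,0]]]'; python3 -m pendant '[[[0.78,0,0,-0.004,0],[0.78,0,0,-0.01,0],[0.78,0,0,-0.02,0],[0.78,0,0,-0.04,0],[0.78,0,0,-0.065,0],[0.78,0,0,-0.09,0],[0.78,0,0,-0.115,0],[0.78,0,0,-0.13,0]]]'
python3 - <<'E'
from h import *
s=env.state(); c=env.read_camera('top'); im=c['image']; cv2.imwrite('pics/top1.png',cv2.resize(im[170:330,90:440],None,fx=2.25,fy=2.25,interpolation=cv2.INTER_CUBIC))
c=env.read_camera('wrist'); cv2.imwrite('pics/w4.png',c['image'])
hsv=cv2.cvtColor(c['image'],cv2.COLOR_BGR2HSV); m=cv2.inRange(hsv,(100,120,40),(125,255,255))
n,l,st,ce=cv2.connectedComponentsWithStats(m)
for i in range(1,n):
    if st[i,4]<300: continue
    P=np.array([world(c,u,v,s) for u,v in np.argwhere(l==i)[::23,::-1] if 2<u<637 and 2<v<477 and c['range_z'][v,u]>0])
    if not len(P): continue
    print(ce[i],st[i],'c',((P.max(0)+P.min(0))/2).round(1),'ext',np.ptp(P,0).round(1),'mean',P.mean(0).round(1))
ang=np.deg2rad(-10.1); X=np.array([np.cos(ang),np.sin(ang)]);Y=np.array([-X[1],X[0]])
O=np.array([475.3,38.9])+75*Y; print('inc origin',O)
to(*(O+160*Y),200,1.394)
E
```

```text
t: 9.1
eef_pos: [475.7, 39.3, 79.6]
tcp_rot: [3.142, 0.0, 1.393]
ft_force: [0.7, 0.3, -0.3]
opening: 0.78
t: 9.9
eef_pos: [476.0, 39.3, 212.3]
tcp_rot: [3.139, -0.0, 1.393]
ft_force: [0.2, -0.2, 0.1]
opening: 0.778
[324.87469287  28.24909325] [ 248    0  155   61 8547] c [505.6 189.6 129.3] ext [96.  43.8 27.8] mean [505.4 190.7 130. ]
[318.52994693 231.20962851] [ 290  203   58   57 2638] c [473.6  39.3  89.4] ext [51.7 53.4  2.1] mean [474.3  39.6  89.6]
inc origin [488.45250446 112.7377385 ]
shift [ 0.2344 -0.0015  0.0122] turn -0.0011 force [-0.8  0.5 -0.3] pos [476.4  39.3 212.1] rot [ 3.137 -0.     1.393] open 0.783 t 10.0
```

View pics/w4.png

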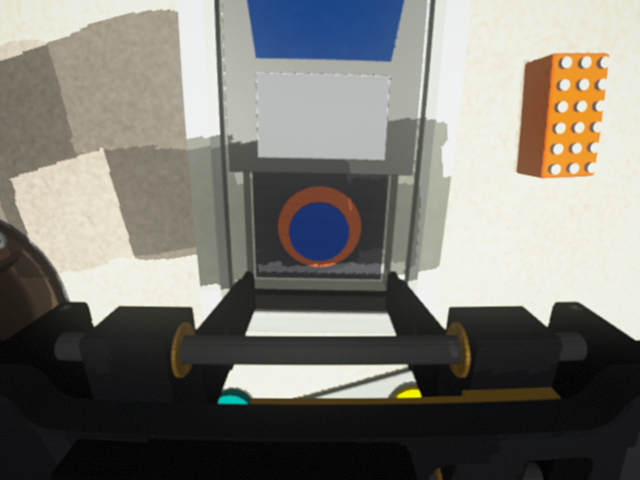

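The dish sits flat on the copper disc, with the blue at (319,231) inside the orange ring and its top at z≈90. Next I go behind the lip with the gripper shut.

```bash
python3 -m pendant '[[[0.4,0.02,0,0,0],[0.2,0.055,0,0,0],[0,0.09,0,0,0],[0,0.125,-0.001,0,0],[0,0.16,-0.001,0,0],[0,0.19,-0.002,0,0],[0,0.215,-0.002,0.01,0],[0,0.232,-0.002,0.02,0]]]'
python3 - <<'E'
from h import *
to(516.5,270.3,130,1.394)
E
```

```text
t: 10.8
eef_pos: [514.6, 269.5, 188.6]
tcp_rot: [-3.141, 0.0, 1.394]
ft_force: [0.6, 0.0, 0.3]
opening: 0.158
shift [0.0012 0.0017 0.0586] turn -0.0002 force [0.6 0.  0.3] pos [514.6 269.5 188.6] rot [-3.141  0.     1.394] open 0.158 t 10.8
```

```bash
python3 -m pendant '[[[0,0,0.001,0.01,0],[0,0,0.001,0.025,0],[0,0,0.001,0.04,0],[0,0,0.001,0.052,0],[0,0,0.001,0.058,0],[0,0,0.001,0.06,0],[0,-0.006,0.001,0.061,0],[0,-0.012,0.001,0.061,0]]]'
python3 - <<'E'
from h import *
s=env.state(); to(516.5,270.3,128,1.394)
O=np.array([488.5,112.7]);Y=np.array([.175,.9845]); print('incY of tcp',(s['eef_pos'][:2]-O)@Y)
E
```

```text
t: 11.6
eef_pos: [513.7, 255.5, 128.9]
tcp_rot: [3.141, -0.0, 1.393]
ft_force: [0.7, 0.4, -1.0]
opening: 0.004
shift [0.0151 0.0002 0.0009] turn -0.001 force [ 0.7  0.4 -1. ] pos [513.7 255.5 128.9] rot [ 3.141 -0.     1.393] open 0.004 t 11.6
incY of tcp 144.9996406157293
```

```bash
cat >> h.py <<'E'
def pu():
    s=env.state(); O=np.array([488.5,112.7]);Y=np.array([.175,.9845]); X=np.array([.9845,-.175])
    f=s['ft_force']; print('incY',round((s['eef_pos'][:2]-O)@Y,2),'incX',round((s['eef_pos'][:2]-O)@X,2),'z',round(s['eef_pos'][2],1),'F',round(f[:2]@Y,2),f.round(1),'t',round(s['t'],2))
E
python3 - <<'E'
from h import *
pu(); c=env.read_camera('scene'); cv2.imwrite('pics/s2.png',cv2.resize(c['image'][90:290,230:490],None,fx=3,fy=3))
E
```

```text
incY 145.0 incX -0.19 z 128.9 F 0.5 [ 0.7  0.4 -1. ] t 11.6
```

View pics/s2.png

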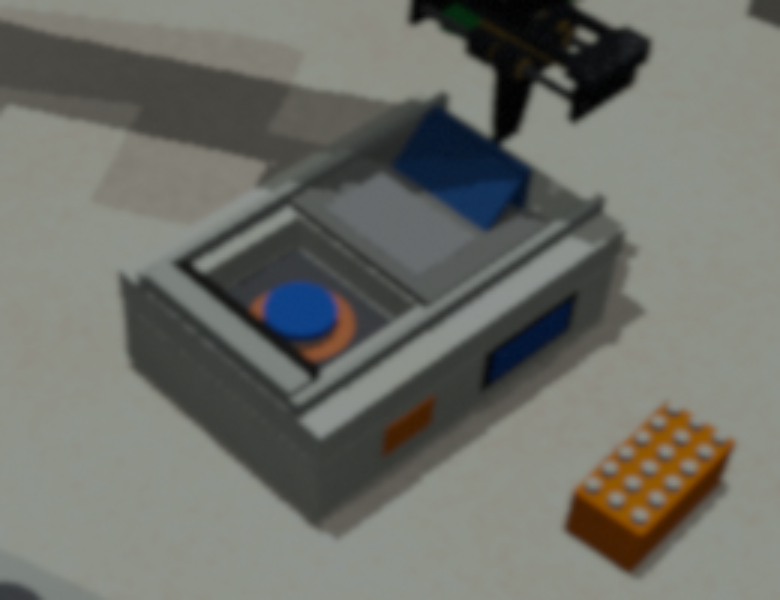

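The dish is flat on the disc at (300,310), and the shut fingers stand behind the lip at (510,130). I'll approach slowly and then push.

```bash
python3 -m pendant '[[[0,-0.004,0,0,0],[0,-0.009,0,0,0],[0,-0.013,0,0,0],[0,-0.017,0,0,0],[0,-0.021,0,0,0],[0,-0.025,0,0,0],[0,-0.029,0,0,0],[0,-0.033,0,0,0]]]' | tail -2; python3 -c "from h import *
pu()"; python3 -m pendant '[[[0,-0.004,0,0,0],[0,-0.009,0,0,0],[0,-0.014,0,0,0],[0,-0.019,0,0,0],[0,-0.024,0,0,0],[0,-0.029,0,0,0],[0,-0.034,0,0,0],[0,-0.039,0,0,0]]]'|tail -2; python3 -c "from h import *
pu()"
```

```text
ft_force: [-1.0, 1.8, 0.6]
opening: 0.01
incY 112.27 incX -0.48 z 128.6 F 1.57 [-1.   1.8  0.6] t 12.45
ft_force: [-0.8, 1.3, -0.8]
opening: 0.004
incY 73.05 incX -0.44 z 128.6 F 1.14 [-0.8  1.3 -0.8] t 13.25
```

```bash
python3 -m pendant '[[[0,-0.005,0,0,0],[0,-0.011,0,0,0],[0,-0.017,0,0,0],[0,-0.023,0,0,0],[0,-0.029,0,0,0],[0,-0.034,0,0,0],[0,-0.038,0,0,0],[0,-0.041,0,0,0]]]' | tail -2; python3 -c "from h import *
pu()"; python3 -m pendant '[[[0,-0.001,0,0,0],[0,-0.002,0,0,0],[0,-0.003,0,0,0],[0,-0.004,0,0,0],[0,-0.005,0,0,0],[0,-0.006,0,0,0],[0,-0.007,0,0,0],[0,-0.008,0,0,0]]]'|tail -2; python3 -c "from h import *
pu()"
```

```text
ft_force: [-1.2, 2.4, -0.0]
opening: 0.008
incY 32.11 incX -0.49 z 128.6 F 2.18 [-1.2  2.4 -0. ] t 14.05
ft_force: [-2.1, 1.8, 0.7]
opening: 0.004
incY 24.39 incX -0.55 z 128.6 F 1.4 [-2.1  1.8  0.7] t 14.85
```

Run:
```python
from h import *
O=np.array([488.5,112.7]);Y=np.array([.175,.9845]);X=np.array([.9845,-.175])
c=np.load('top0.npy',allow_pickle=True).item(); g=c['image'].max(2)
for v in (246,254,262,270):
    for u in range(248,276,1):
        p=world(c,u,v); print((round((p[:2]-O)@Y,0),round(p[2]),int(g[v,u])),end=' ')
    print()
```

```text
(np.float64(-101.0), 76, 178) (np.float64(-103.0), 76, 178) (np.float64(-105.0), 75, 171) (np.float64(-107.0), 74, 128) (np.float64(-109.0), 74, 92) (np.float64(-111.0), 75, 88) (np.float64(-113.0), 76, 88) (np.float64(-115.0), 76, 89) (np.float64(-117.0), 76, 89) (np.float64(-119.0), 77, 86) (np.float64(-126.0), 120, 59) (np.float64(-127.0), 120, 37) (np.float64(-129.0), 121, 34) (np.float64(-131.0), 121, 32) (np.float64(-133.0), 121, 34) (np.float64(-135.0), 121, 35) (np.float64(-136.0), 121, 33) (np.float64(-139.0), 123, 56) (np.float64(-140.0), 124, 128) (np.float64(-142.0), 124, 174) (np.float64(-144.0), 124, 181) (np.float64(-146.0), 125, 178) (np.float64(-148.0), 125, 179) (np.float64(-150.0), 126, 178) (np.float64(-151.0), 126, 181) (np.float64(-153.0), 126, 182) (np.float64(-155.0), 126, 182) (np.float64(-157.0), 125, 182) 
(np.float64(-104.0), 77, 178) (np.float64(-106.0), 77, 178) (np.float64(-108.0), 77, 178) (np.float64(-110.0), 77, 178) (np.float64(-112.0), 77, 173) (np.float64(-114.0), 77, 132) (np.float64(-115.0), 76, 94) (np.float64(-117.0), 76, 86) (np.float64(-119.
[... 1590 characters left out ...]
 (np.float64(-124.0), 120, 61) (np.float64(-126.0), 121, 40) (np.float64(-128.0), 121, 35) (np.float64(-130.0), 121, 32) (np.float64(-131.0), 121, 34) (np.float64(-133.0), 121, 33) (np.float64(-135.0), 121, 34) (np.float64(-137.0), 122, 53) (np.float64(-139.0), 124, 121) (np.float64(-141.0), 124, 168) (np.float64(-143.0), 126, 179) (np.float64(-145.0), 126, 178) (np.float64(-146.0), 126, 180) (np.float64(-148.0), 126, 181) (np.float64(-150.0), 126, 181) (np.float64(-152.0), 125, 182) (np.float64(-153.0), 125, 181) (np.float64(-155.0), 125, 182) (np.float64(-157.0), 125, 178) (np.float64(-159.0), 125, 144) (np.float64(-160.0), 115, 88) (np.float64(-160.0), 95, 71) (np.float64(-160.0), 72, 69)
```

```bash
python3 -m pendant '[[[0,-0.0006,0,0,0],[0,-0.0012,0,0,0],[0,-0.0018,0,0,0],[0,-0.0024,0,0,0],[0,-0.003,0,0,0],[0,-0.0035,0,0,0],[0,-0.004,0,0,0],[0,-0.0043,0,0,0]]]' | tail -2; python3 -c "from h import *
pu()"
```

```text
ft_force: [-0.7, 1.8, -0.0]
opening: 0.006
incY 20.13 incX -0.54 z 128.6 F 1.69 [-0.7  1.8 -0. ] t 15.65
```

```bash
python3 -m pendant '[[[0,-0.0002,0,0,0],[0,-0.0004,0,0,0],[0,-0.0006,0,0,0],[0,-0.0008,0,0,0],[0,-0.001,0,0,0],[0,-0.0011,0,0,0],[0,-0.0012,0,0,0],[0,-0.0013,0,0,0]]]' | tail -2; python3 -c "from h import *
pu()"
```

```text
ft_force: [-1.4, 1.6, -0.2]
opening: 0.004
incY 18.86 incX -0.55 z 128.6 F 1.33 [-1.4  1.6 -0.2] t 16.45
```

```bash
python3 -m pendant '[[[0,-0.0002,0,0,0],[0,-0.0004,0,0,0],[0,-0.0006,0,0,0],[0,-0.0008,0,0,0],[0,-0.001,0,0,0],[0,-0.0011,0,0,0],[0,-0.0012,0,0,0],[0,-0.0013,0,0,0]]]' | tail -2; python3 -c "from h import *
pu()"
```

```text
ft_force: [-0.6, 2.2, -0.5]
opening: 0.005
incY 17.58 incX -0.54 z 128.6 F 2.08 [-0.6  2.2 -0.5] t 17.25
```

```bash
python3 -m pendant '[[[0,-0.0002,0,0,0],[0,-0.0004,0,0,0],[0,-0.0006,0,0,0],[0,-0.0007,0,0,0],[0,-0.0008,0,0,0],[0,-0.0009,0,0,0],[0,-0.001,0,0,0],[0,-0.0011,0,0,0]]]' | tail -2; python3 -c "from h import *
pu()"
```

```text
ft_force: [0.3, 4.4, -0.5]
opening: 0.003
incY 16.6 incX -0.58 z 128.6 F 4.4 [ 0.3  4.4 -0.5] t 18.05
```

```bash
python3 -m pendant '[[[0,-0.0001,0,0,0],[0,-0.0002,0,0,0],[0,-0.0003,0,0,0],[0,-0.0004,0,0,0],[0,-0.0004,0,0,0],[0,-0.0004,0,0,0],[0,-0.0004,0,0,0],[0,-0.0004,0,0,0]]]' | tail -2; python3 -c "from h import *
pu()"
```

```text
ft_force: [-1.7, 6.2, -0.0]
opening: 0.005
incY 16.37 incX -0.55 z 128.6 F 5.81 [-1.7  6.2 -0. ] t 18.85
```

```bash
python3 -m pendant '[[[0,-0.0001,0,0,0],[0,-0.0002,0,0,0],[0,-0.0003,0,0,0],[0,-0.0004,0,0,0],[0,-0.0005,0,0,0],[0,-0.0006,0,0,0],[0,-0.0007,0,0,0],[0,-0.0007,0,0,0]]]' | tail -2; python3 -c "from h import *
pu()"
```

```text
ft_force: [-1.3, 8.6, -0.3]
opening: 0.006
incY 15.99 incX -0.56 z 128.6 F 8.27 [-1.3  8.6 -0.3] t 19.65
```

```bash
python3 -m pendant '[[[0,-0.0002,0,0,0],[0,-0.0004,0,0,0],[0,-0.0006,0,0,0],[0,-0.0008,0,0,0],[0,-0.0009,0,0,0],[0,-0.0009,0,0,0],[0,-0.0009,0,0,0],[0,-0.0009,0,0,0]]]' | tail -2; python3 -c "from h import *
pu()"
```

```text
ft_force: [0.0, 13.6, -0.5]
opening: 0.009
incY 15.56 incX -0.58 z 128.6 F 13.39 [ 0.  13.6 -0.5] t 20.45
```

```bash
python3 -m pendant '[[[0,0,0,0,0],[0,0,0,0,0],[0,0,0,0,0],[0,0,0,0,0],[0,0,0,0,0],[0,0,0,0,0],[0,0,0,0,0],[0,0,0,0,0]]]' | tail -2; python3 -c "from h import *
pu()"; python3 -m pendant '[[[0,0,0,0,0],[0,0,0,0,0],[0,0,0,0,0],[0,0,0,0,0],[0,0,0,0,0],[0,0,0,0,0],[0,0,0,0,0],[0,0,0,0,0]]]' | tail -2; python3 -c "from h import *
pu()"
```

```text
ft_force: [-0.8, 13.0, -0.6]
opening: 0.002
incY 15.53 incX -0.54 z 128.6 F 12.66 [-0.8 13.  -0.6] t 21.25
ft_force: [-0.5, 13.0, -1.5]
opening: 0.005
incY 15.54 incX -0.56 z 128.6 F 12.77 [-0.5 13.  -1.5] t 22.05
```

The push was steady at about 12.8 N for over 1.6 s. Now I let go slowly and back away.

```bash
python3 -m pendant '[[[0,0.0004,0,0,0],[0,0.0008,0,0,0],[0,0.0012,0,0,0],[0,0.0016,0,0,0],[0,0.002,0,0,0],[0,0.003,0,0,0],[0,0.006,0,0,0],[0,0.012,0,0,0]]]' | tail -2; python3 -m pendant '[[[0,0.01,0,0,0],[0,0.025,0,0,0],[0,0.04,0,0,0],[0,0.06,0,-0.01,0],[0,0.08,0,-0.03,0],[0,0.1,0,-0.055,0],[0,0.12,0,-0.07,0],[0,0.14,0,-0.08,0]]]'
python3 - <<'E'
from h import *
pu(); c=env.read_camera('top'); im=c['image']
d=cv2.resize(im[100:350,90:480],None,fx=2,fy=2,interpolation=cv2.INTER_CUBIC); cv2.imwrite('pics/top9.png',d)
O=np.array([488.5,112.7]);Y=np.array([.175,.9845])
for v in (250,262):
    print([(u,round(float((world(c,u,v)[:2]-O)@Y),0),round(float(world(c,u,v)[2])),int(im[v,u].max())) for u in range(252,272,2)])
E
```

```text
ft_force: [0.4, -0.9, 0.8]
opening: 0.006
t: 23.65
eef_pos: [517.6, 278.9, 210.0]
tcp_rot: [3.14, -0.001, 1.394]
ft_force: [0.3, -0.3, 0.7]
opening: 0.003
incY 168.7 incX -0.45 z 210.0 F -0.24 [ 0.3 -0.3  0.7] t 23.65
[(252, -115.0, 115, 125), (254, -119.0, 114, 125), (256, -123.0, 115, 121), (258, -127.0, 119, 43), (260, -131.0, 121, 30), (262, -134.0, 121, 33), (264, -138.0, 122, 44), (266, -142.0, 125, 159), (268, -145.0, 126, 167), (270, -149.0, 126, 168)]
[(252, -119.0, 114, 126), (254, -123.0, 116, 122), (256, -127.0, 120, 38), (258, -131.0, 121, 32), (260, -134.0, 121, 31), (262, -138.0, 122, 62), (264, -142.0, 124, 166), (266, -145.0, 124, 168), (268, -149.0, 126, 170), (270, -153.0, 126, 170)]
```

View pics/top9.png

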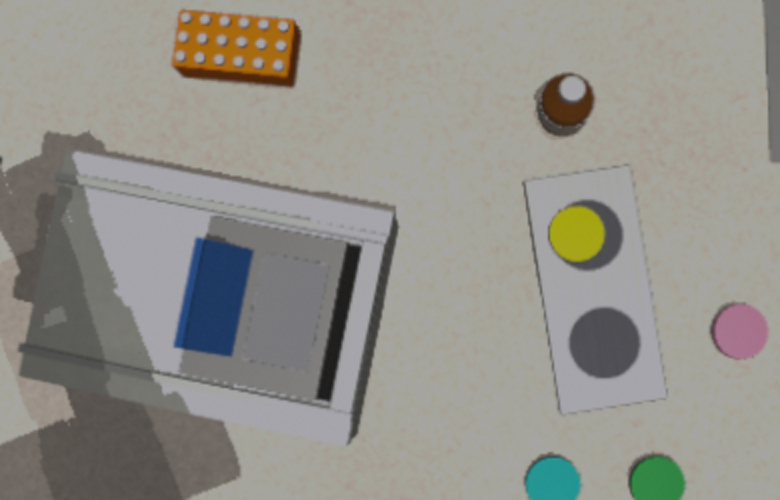

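The door edge meets the black seal at (340,320) with no gap. The yellow dish, bottle and tip box are where they were. I'm handing in the job.

```bash
python3 -c "
from h import *
env.job_done(); pu()"
```

```text
the job is handed in; nothing more can be done
the job is handed in; nothing more can be done
```

The blue-lidded dish is on the copper heating disc and the door is closed against the seal; I handed the job in at about 24 s of the 72 s allowed.

- **Dish:** I gripped it across its diameter and lowered it until I felt contact, reading about 5 N. After release the wrist camera showed it level and within about 2 mm of the disc's centre.
- **Door:** I pushed it by the blue lip until I felt the seal. It then held at about 12.7 N for 1.6 s, with readings between 12.7 and 13.4 N. I eased off slowly and moved clear.
- **Last checks:** In the final top view the door's edge touches the seal with no visible gap. The yellow dish, bottle, tip box and look-alikes look unmoved, and the robot touches nothing. I judged the positions of these objects by eye rather than re-measuring them.
- **Not seen:** The force was read only at the end of each 0.8 s step, so a brief spike between readings would not show. The dish is hidden under the closed door, so my last view of it is from just before the door was pushed.

No check failed or disagreed.

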